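Trip the hidden door latch and fold the charging cupboard open

TASK

The little battery charging cupboard on the bench is locked. Take the red-handled screwdriver and push its shaft through the small release hole in the plinth under the door until the hidden spring latch lets go and the two-leaf folding door springs ajar. Then push the door at its fold, towards its pivot side, until both leaves are folded fully back. Leave the screwdriver lying on the bench clear of the cupboard, and do not knock over or shove the bottle or the roll of tape.

Things in the scene. Friction and masses are not known exactly. Their poses are not given: they have to be found in the camera images.
- cupboard: Grey sheet-metal charging cupboard, fixed, 120 deep (x) x 190 wide (y) x 172 high mm. Origin: centre of its underside; x points from the front face (at x = -60 mm) into it, z up. Front: a closed plinth 60 mm high with the release hole, above it a white-painted bifold door (63 to 151 mm high), then the roof, flush with the front, up to 172 mm: keep the gripper's body clear of it.
- hole (a point): Mouth of the round release hole, 14 mm in diameter, in the plinth's front face (cupboard frame: x -60, y +35, z 34 mm), its axis level along the cupboard's x. The sheet is 5 mm thick. Behind it, 25 mm in from the mouth, stands the latch's push plate (28 mm wide, 18 to 48 mm above the bench).
- latch_plate (a point): Centre of the front face of the hidden push plate, 25 mm straight behind the hole's mouth. It moves inward with the latch.
- latch (a joint): Turn of the hidden spring latch, rad: 0 at rest, about 0.15 when it lets the door go (plate pushed 5 to 6 mm in, about 5 N), stop at 0.5 (plate 16 mm in, about 9 N). It springs back when released; the door stays unlatched.
- fold_door (a joint): Turn of the bifold door's pivot leaf, rad: 0 shut (latched), about 0.65 once a spring plunger has kicked it ajar, 1.35 folded fully back (stop). Each leaf is 75 mm wide; the other leaf follows, its far edge running along the track under the roof towards the pivot. Light friction (a few N at the fold) holds the door where it is left.
- door_pivot (a point): Upright pivot axis of the door at mid height (107 mm above the bench), at the -y end of the door opening (cupboard frame: x -55.5, y -75 mm).
- fold (a point): Fold hinge of the door, 107 mm above the bench, with a free-turning grey roller 18 mm in diameter from 65 to 149 mm height. In the cupboard's frame it lies (-75 sin a, +75 cos a) mm from the pivot axis, a being the door's joint value: on the +y side when shut, about 45 mm out in front when ajar. Pushing the roller from its +y side towards -y folds the door.
- driver_handle (a point): Centre of the red handle of the screwdriver, on its axis. The handle is about 96 mm long and 23 mm in diameter. The screwdriver starts lying on the bench, axis 11.5 mm above it; its own -y axis points from handle to tip. About 0.07 kg.
- driver_tip (a point): Tip of the screwdriver's steel shaft, on the axis, 144 mm from the handle's centre. The shaft is 96 mm long and 5.2 mm in diameter.
- flux_bottle: White squeeze bottle with blue nozzle, 39 mm in diameter, 94 mm high, standing; origin at the centre of its underside. Leave it alone.
- tape_black: Black roll of tape, 64 mm in diameter, 18 mm high, lying flat; origin at the centre of its underside. Leave it alone.

How it is judged:
On the way, in this order (a step that is already met when the one before it is completed fails the run):
1. the screwdriver's shaft, in the release hole, trips the latch (value of joint latch above 0.08 rad and distance between driver_tip and latch_plate below 0.015 m).
2. the door is folded fully back (value of joint fold_door above 1.2 rad), for 0.2 s.
At the end, for the whole second after the job is handed in: The door is folded back (more than 1.2 of its 1.35 rad), and the screwdriver lies at rest on the bench (handle centre and tip less than 30 mm above it), its tip more than 40 mm from the release hole (value of joint fold_door above 1.2 rad and height (world z) of each of driver_handle, driver_tip below 0.03 m and horizontal distance between driver_tip and hole above 0.04 m and linear speed of driver below 0.02 m/s); the robot touches nothing.
It fails at once if the bottle is knocked over or shoved (tilted by more than 0.5 rad or moved by more than 40 mm) (angle between flux_bottle's own z axis and vertical above 0.5 rad or distance of flux_bottle from where it was at the start of the episode above 0.04 m).
It fails at once if the roll of tape is shoved by more than 40 mm (distance of tape_black from where it was at the start of the episode above 0.04 m).
It also fails if it takes over 62 s, if anything falls off the work surface, if the arm or the gripper's body presses on something with over 40 N, if the wrist force passes 120 N, or if a joint passes its speed limit or range.

ROBOT

A 7-joint arm with a two-finger parallel gripper is mounted at the origin on a cart in front of the work surface, level with it; the furniture and walls round the work are solid. World frame = base frame: x ahead of the robot, y to its left, z up, the work surface at z = 0. Lengths are in m, angles in rad, forces in N, time in s.
With the tool pointing down it reaches from about 0.4 to 0.875 m from the base axis. Payload 6.5 kg.
Tool frame: the origin (TCP) lies between the finger pads; the fingertips stand 22 mm ahead of it and the grasp point (between the pads) lies 3 mm ahead of it; z points along the fingers, y is the line along which they close (so a half turn about z gives the same grasp; the last joint's range is limited). The gripper opens to 85 mm and grips with 20 to 120 N. Pads are 22 mm wide; open, the fingers measure 114 mm over their backs; the gripper's body (76 mm by 85 mm) begins 54 mm behind the grasp point. The pads swing forward as they close: fully open they stand 13 mm farther back than shut.
Start: joints at [1.039, 0.536, -0.004, 1.538, 0.003, 1.067, -0.071], TCP at [0.292, -0.581, 0.253] pointing down, gripper open.
Joint ranges: [-2.7, 2.7], [-0.37, 2.16], [-1.27, 1.26], [0.24, 2.4], [-1.31, 4.45], [0.19, 1.91], [-2.76, 2.76]. Speed limits (rad/s): [2.39, 2.39, 3.14, 3.14, 3.14, 3.14, 3.14].

INTERFACE

Orientations are given as a unit quaternion [x, y, z, w].
In Python, from cell import readout, optics, robot, models gives the robot as it stands. The module is installed in compiled form; this text tells all that it offers.
- The arm moves only by the tool jog_arm, never from a script. Its arguments are lists of equal length, an entry for each row: "hand": the closure in counts, from 0 (fully open) to 255 (shut); "delta_pos": the shift along the tool's x, y, z in units of 30 mm (1.0 is 30 mm), a list of three; "spin": the turn about the tool's z in units of 6 degrees (1.0 is 6 degrees). A call has 1 to 12 rows; each row shifts and turns the commanded pose from where the row before left it, along the tool's axes as they then stand; what a row does not reach is not made up. A row lasts 1/10 s, in which the tool goes at most 50 mm and 8.59 degrees, less where a joint would pass 70% of its speed; a pose out of reach is approached as far as the arm can. A call is refused whole if a number of a shift passes 1 or a number of a turn 1, either way. A call with a gripper value outside its range is refused whole. The fingers move at their own pace and stop on an object; "force" is the grip in N (left out, the last holds). Time passes only in rows, so rows that do not move let the fingers close. It gives the time, the measured TCP pose, the force, the opening and the grip force at its end, in the units of the state.
- readout.get_state(): the state, without advancing time (a new reading comes with each control period).
- optics.get_image(name): name is "side" or "top" or "wrist"; returns a dict with "image" (420x560x3 uint8, red, green, blue), "mtx" (3x3 intrinsics, pixels), "dist_coeffs" ([k1, k2, p1, p2, k3] as OpenCV has them; the pictures are not rectified), "rvec" (rotation vector, rad) and "tvec" (3), from world to camera coordinates, as OpenCV has them; the wrist camera has in their place "hand_eye" (4x4, takes a point from camera to tool coordinates, whose origin is the TCP and whose axes are the flange's). Camera axes: x right, y down, z forward; pixel columns grow to the right and rows downward; lengths in m; the calibration is good to about 2 mm. A picture is of the moment at which its call begins: read the wrist's pose just before it. There is no depth.
- robot.close_job(): hands the job in; it is judged then, once.
Trained networks look in a picture, given as the dict that the camera call returned (one of the last four; its "shot" number tells which), for a name from the list of things; names that differ only in an ending like _2 or _b are one class to them, and where a whole thing is asked for, a point or a joint stands for the part that bears it (a point fixed in the world has none). Each returns a list of dicts, best first, with "confidence" (0 to 1); they miss things now and then, are a little off and sometimes report something else, mostly with a low value. They report only what shows in the picture. A call takes as long as a camera call.
- models.search_frame(query, picture): "location" ([x, y, z] in m, in world coordinates, good to about 4 mm: the middle of the surface that is visible of it).
- models.silhouettes(query, picture): "region" (420x560 bool, what is visible of it).
- models.mark_of(query, picture): "location" ([x, y, z] in m, in world coordinates, good to about 4 mm: a listed point, or the origin of a listed thing).
The state is a dict: "time_s": time; "qpos": joint angles; "qd": joint speeds; "joint_torque": joint torques, N m; "eef_pos": TCP position; "orientation": TCP orientation; "contact_force": force on the tool from outside, world axes, zero at the start; "moment": the same for the moment, N m; "finger_gap": finger opening in m; "grasp_force": force on a finger pad.
Only numpy, scipy, OpenCV 4.12 (cv2) and the standard library are available. Lean on these libraries where they do the work, as an engineer would, in place of code of your own. Each camera call takes 0.05 s, during which the arm holds its last target. There are 200 camera calls.

## Working session

There is one attempt and no reset: what is moved stays moved. The work goes in short steps, Python scripts to look and compute and a tool call to move; the robot and the scene stay as the last step left them, time stands still between calls to the robot, and variables do not carry over. Pictures are saved under pics/ and viewed, at most 10 in all, crops included, and the job is handed in when it is done.

Besides the shell and the picture viewer there is one more tool, called by a JSON object that holds its "name" and its "arguments", one argument or row to a line. jog_arm: Moves the arm, as the interface text tells. Its arguments: {"type":"object","properties":{"hand":{"type":"array"},"delta_pos":{"type":"array"},"spin":{"type":"array"},"force":{"type":"number"}},"required":["hand","delta_pos","spin"]}

```bash
mkdir -p pics
cat > h.py <<'E'
import numpy as np, cv2
from cell import readout, optics, robot, models
from scipy.spatial.transform import Rotation as R
def snap(n,f=None):
    p=optics.get_image(n)
    if f: cv2.imwrite('pics/'+f,cv2.cvtColor(p['image'],cv2.COLOR_RGB2BGR))
    return p
def st():
    s=readout.get_state(); print({k:np.round(s[k],4).tolist() for k in ['time_s','eef_pos','orientation','contact_force','finger_gap','grasp_force','qpos']}); return s
E
python3 - <<'E'
from h import *
s=st(); print(R.from_quat(s['orientation']).as_matrix().round(3))
for n in ['top','side']:
    p=snap(n,n+'1.png')
    for q in ['cupboard','hole','door_pivot','fold','driver_handle','driver_tip','flux_bottle','tape_black']:
        r=models.mark_of(q,p); print(n,q,[(np.round(x['location'],4).tolist(),round(x['confidence'],2)) for x in r[:2]])
E
```

```text
{'time_s': 0.0, 'eef_pos': [0.2916, -0.5802, 0.2524], 'orientation': [0.973, 0.2308, -0.0003, -0.0008], 'contact_force': [0.9378, -0.0292, -0.0184], 'finger_gap': 0.0854, 'grasp_force': 0.0, 'qpos': [1.0388, 0.5372, -0.0044, 1.5389, 0.0026, 1.0673, -0.0712]}
[[ 0.893  0.449 -0.001]
 [ 0.449 -0.893  0.001]
 [-0.    -0.002 -1.   ]]
top cupboard [([0.6502, -0.2124, 0.0019], 0.9)]
top hole [([0.6009, -0.1579, 0.036], 0.76)]
top door_pivot [([0.5783, -0.2628, 0.1065], 0.67)]
top fold [([0.5995, -0.1955, 0.1063], 0.83)]
top driver_handle [([0.4559, 0.1076, 0.0117], 0.66), ([0.5896, 0.1471, 0.0116], 0.34)]
top driver_tip [([0.5891, 0.1441, 0.0105], 0.77), ([0.6025, -0.1584, 0.0353], 0.42)]
top flux_bottle [([0.6854, 0.2549, 0.0048], 0.66)]
top tape_black [([0.6021, 0.2243, -0.003], 0.84)]
side cupboard [([0.6461, -0.2095, -0.0012], 0.68)]
side hole [([0.6044, -0.1605, 0.0341], 0.72), ([0.5958, -0.1954, 0.1103], 0.28)]
side door_pivot [([0.644, -0.2084, -0.0002], 0.63), ([0.5792, -0.2654, 0.1093], 0.61)]
side fold [([0.5951, -0.1951, 0.1105], 0.97)]
side driver_handle [([0.4529, 0.1047, 0.0108], 0.83)]
side driver_tip [([0.5926, 0.1456, 0.0066], 0.59)]
side flux_bottle []
side tape_black [([0.6043, 0.2215, -0.0045], 0.5)]
```

View pics/top1.png

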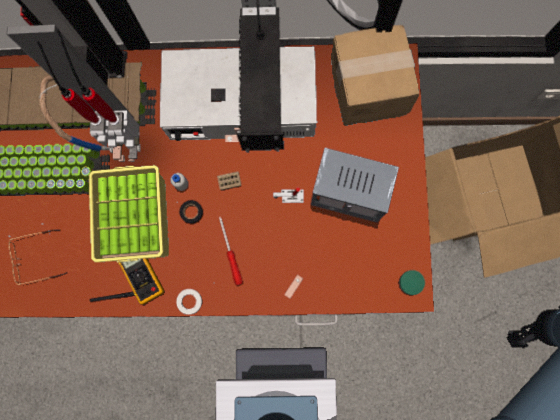

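View pics/side1.png

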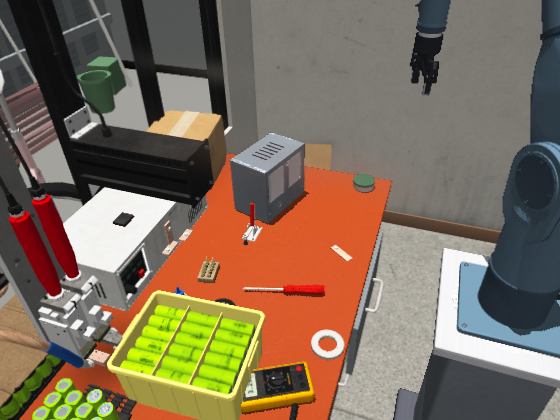

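The top view shows the screwdriver with its handle at about (235,268) and tip at (221,218). The cupboard is at (353,185), turned about -14°. The bottle is at (179,181), the tape at (191,211), and a red-levered clamp at (290,196). Next I move above the handle.

{"name": "jog_arm", "arguments": {
  "hand": [0,0,0,0,0,0,0,0,0,0,0,0],
  "delta_pos": [
    [0,0,0],
    [0,0,0],
    [0.46,-0.85,0],
    [0.46,-0.85,0],
    [0.46,-0.85,0],
    [0.46,-0.85,0],
    [0.46,-0.85,0],
    [0.46,-0.85,0],
    [0.46,-0.85,0],
    [0.46,-0.85,0],
    [0.46,-0.85,0],
    [0.46,-0.85,0]
  ],
  "spin": [0.9,0.9,0,0,0,0,0,0,0,0,0,0],
  "force": 50
}}

```text
time_s: 2.1
eef_pos: [0.3551, -0.2966, 0.2535]
orientation: [0.99, 0.138, 0.0, 0.0]
contact_force: [0.3, 0.3, 0.4]
finger_gap: 0.0856
grasp_force: 0.0
```

{"name": "jog_arm", "arguments": {
  "hand": [0,0,0,0,0,0,0,0,0,0,0,0],
  "delta_pos": [
    [0.46,-0.85,0.1],
    [0.46,-0.85,0.1],
    [0.46,-0.85,0.1],
    [0.46,-0.85,0.1],
    [0.46,-0.85,0.1],
    [0.46,-0.85,0.1],
    [0.46,-0.85,0.1],
    [0.46,-0.85,0.1],
    [0.46,-0.85,0.1],
    [0.46,-0.85,0.1],
    [0.46,-0.85,0.1],
    [0.46,-0.85,0.1]
  ],
  "spin": [0,0,0,0,0,0,0,0,0,0,0,0]
}}

```text
time_s: 3.3
eef_pos: [0.4307, 0.0431, 0.2174]
orientation: [0.99, 0.138, 0.0, 0.0]
contact_force: [1.0, -0.3, 0.0]
finger_gap: 0.0853
grasp_force: 0.0
```

{"name": "jog_arm", "arguments": {
  "hand": [0,0,0],
  "delta_pos": [
    [0.46,-0.85,0],
    [0.46,-0.85,0],
    [0,0,0]
  ],
  "spin": [0,0,0]
}}

```text
time_s: 3.6
eef_pos: [0.4437, 0.1028, 0.2178]
orientation: [0.99, 0.141, 0.001, -0.001]
contact_force: [-0.2, -0.1, 1.0]
finger_gap: 0.0856
grasp_force: 0.0
```

```bash
cat >> h.py <<'E'
def ray(p,uv,s=None):
    n=cv2.undistortPoints(np.array(uv,float).reshape(-1,1,2),p['mtx'],p['dist_coeffs']).reshape(-1,2)
    d=np.c_[n,np.ones(len(n))]
    if s is not None:
        M=R.from_quat(s['orientation']).as_matrix(); H=p['hand_eye']
        return M@H[:3,3]+s['eef_pos'], d@(M@H[:3,:3]).T
    Q=cv2.Rodrigues(np.array(p['rvec'],float))[0]
    return -Q.T@np.ravel(p['tvec']), d@Q
def onplane(p,uv,z,s=None):
    o,d=ray(p,uv,s); return o+d*((z-o[2])/d[:,2])[:,None]
def meet(a,b):
    (o,d),(q,e)=a,b; t=np.linalg.lstsq(np.c_[d[0],-e[0]],q-o,rcond=None)[0]
    u,v=o+t[0]*d[0],q+t[1]*e[0]; return (u+v)/2,np.linalg.norm(u-v)
E
python3 - <<'E'
from h import *
s=st()
p=snap('wrist','w1.png')
for q in ['driver_handle','driver_tip']:
    r=models.mark_of(q,p); print(q,[(np.round(x['location'],4).tolist(),round(x['confidence'],2)) for x in r[:2]])
m=models.silhouettes('driver_handle',p)
if m:
    print(m[0]['confidence'])
    v,u=np.nonzero(m[0]['region']); P=onplane(p,np.c_[u,v],.0115,s)[:,:2]; c=P.mean(0); print('sil',c,P.shape)
    w=np.linalg.svd(P-c,full_matrices=0)[2][0]; w*=np.sign(w[0]); t=(P-c)@w; print(w,np.degrees(np.arctan2(w[1],w[0])),t.min(),t.max(), c+w*t.min(),c+w*t.max())
E
```

```text
{'time_s': 3.6, 'eef_pos': [0.4437, 0.1028, 0.2178], 'orientation': [0.99, 0.1409, 0.0011, -0.0012], 'contact_force': [-0.247, -0.0584, 1.0099], 'finger_gap': 0.0856, 'grasp_force': 0.0, 'qpos': [-0.008, 0.279, -0.3673, 2.052, 0.132, 0.8301, -1.7394]}
driver_handle [([0.448, 0.1048, 0.0108], 0.61)]
driver_tip [([0.5909, 0.1435, 0.0098], 0.87)]
0.86
sil [0.46956296 0.11114151] (2105, 2)
[0.96053852 0.27814698] 16.149641790957975 -0.07313548232287123 0.12142727584421163 [0.39931351 0.0907991 ] [0.58619853 0.14491614]
```

{"name": "jog_arm", "arguments": {
  "hand": [0,0,0,0,0,0,0,0,0,255,255,255],
  "delta_pos": [
    [-0.25,0,0.9],
    [0,0,0.9],
    [0,0,0.9],
    [0,0,0.9],
    [0,0,0.9],
    [0,0,0.9],
    [0,0,0.5],
    [0,0,0.5],
    [0,0,0],
    [0,0,0],
    [0,0,0],
    [0,0,0]
  ],
  "spin": [0,0,0,0,0,0,0,0,0,0,0,0],
  "force": 60
}}

```text
time_s: 5.0
eef_pos: [0.4364, 0.0964, 0.0261]
orientation: [0.99, 0.138, 0.001, -0.0]
contact_force: [0.0, 0.0, -0.5]
finger_gap: 0.0438
grasp_force: 0.0
```

{"name": "jog_arm", "arguments": {
  "hand": [255,255,255,255,255,255],
  "delta_pos": [
    [0,0,0],
    [0,0,0],
    [0,0,0],
    [0,0,0],
    [0,0,0],
    [0,0,0]
  ],
  "spin": [0,0,0,0,0,0]
}}

```text
time_s: 5.6
eef_pos: [0.4361, 0.0966, 0.026]
orientation: [0.99, 0.138, 0.0, 0.0]
contact_force: [-0.3, -0.4, 6.9]
finger_gap: 0.0212
grasp_force: 58.1
```

{"name": "jog_arm", "arguments": {
  "hand": [255,255,255,255,255,255,255,255,255,255],
  "delta_pos": [
    [0,0,-0.8],
    [0,0,-0.8],
    [0,0,-0.8],
    [0,0,-0.8],
    [0,0,0],
    [0,0,0],
    [0,0,0],
    [0,0,0],
    [0,0,0],
    [0,0,0]
  ],
  "spin": [0,0,0,0,0.83,0.83,0.83,0.83,0.83,0.83]
}}

```text
time_s: 6.6
eef_pos: [0.4355, 0.0965, 0.1214]
orientation: [0.992, -0.124, -0.0, 0.0]
contact_force: [-0.4, 0.0, -0.3]
finger_gap: 0.0209
grasp_force: 59.0
```

{"name": "jog_arm", "arguments": {
  "hand": [255,255,255,255,255,255,255,255,255],
  "delta_pos": [
    [0.15,0.87,0],
    [0.15,0.87,0],
    [0.15,0.87,0],
    [0.15,0.87,0],
    [0.15,0.87,0],
    [0.15,0.87,0],
    [0.15,0.87,0],
    [0.15,0.87,0],
    [0,0,0]
  ],
  "spin": [0,0,0,0,0,0,0,0,0]
}}

```text
time_s: 7.5
eef_pos: [0.4195, -0.1184, 0.1214]
orientation: [0.992, -0.125, 0.0, 0.001]
contact_force: [0.5, 0.7, -0.5]
finger_gap: 0.021
grasp_force: 59.0
```

Run:
```python
from h import *
s=st()
for n in ['wrist','side','top']:
    p=snap(n,n+'2.png')
    for q in ['cupboard','hole','door_pivot','fold','driver_handle','driver_tip']:
        r=models.mark_of(q,p); print(n,q,[(np.round(x['location'],4).tolist(),round(x['confidence'],2)) for x in r[:2]])
```

```text
{'time_s': 7.5, 'eef_pos': [0.4195, -0.1184, 0.1214], 'orientation': [0.9922, -0.1246, 0.0, 0.0008], 'contact_force': [0.4551, 0.748, -0.5392], 'finger_gap': 0.021, 'grasp_force': 59.0451, 'qpos': [0.309, 0.4063, -0.1637, 2.1736, 0.1228, 0.5698, -1.7657]}
wrist cupboard []
wrist hole []
wrist door_pivot []
wrist fold []
wrist driver_handle [([0.4358, -0.121, 0.1049], 0.74)]
wrist driver_tip []
side cupboard [([0.6444, -0.2087, -0.0048], 0.94), ([0.5973, -0.1914, 0.1115], 0.69)]
side hole [([0.6027, -0.161, 0.0325], 0.9)]
side door_pivot [([0.5809, -0.2662, 0.11], 0.88)]
side fold [([0.5968, -0.1974, 0.1073], 0.63)]
side driver_handle [([0.4346, -0.1188, 0.1048], 0.85)]
side driver_tip [([0.5764, -0.149, 0.1038], 0.68)]
top cupboard [([0.6502, -0.2129, -0.0001], 0.7)]
top hole [([0.5989, -0.159, 0.0361], 0.89)]
top door_pivot [([0.5766, -0.2626, 0.1081], 0.58)]
top fold [([0.5966, -0.1922, 0.1076], 0.72), ([0.686, 0.2548, 0.0007], 0.49)]
top driver_handle []
top driver_tip [([0.5793, -0.1535, 0.1061], 0.57)]
```

View pics/wrist2.png

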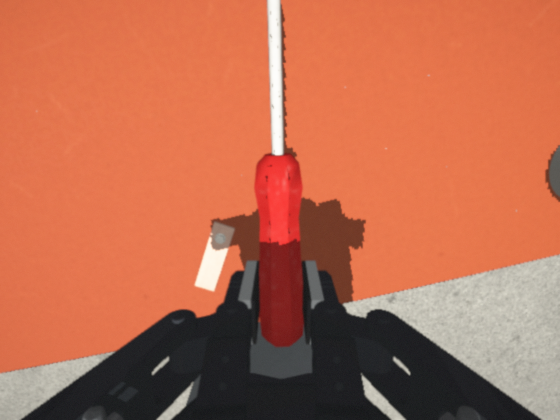

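The wrist view shows the driver held centrally: shaft from (279,155) to (274,0), about 2° off the tool axis. I'll lower to hole height and compare tip and hole in the same pictures.

{"name": "jog_arm", "arguments": {
  "hand": [255,255,255,255],
  "delta_pos": [
    [0,0,0.8],
    [0,0,0.8],
    [0,0,0.75],
    [0,0,0]
  ],
  "spin": [0,0,0,0]
}}

```text
time_s: 8.95
eef_pos: [0.4184, -0.1143, 0.0489]
orientation: [0.993, -0.122, -0.002, -0.0]
contact_force: [-0.4, 0.8, -0.5]
finger_gap: 0.0205
grasp_force: 59.0
```

Run:
```python
from h import *
from scipy.optimize import least_squares
s=st()
W={}
for n in ['wrist','side','top']:
    p=W[n]=snap(n,n+'3.png')
    for q in ['hole','driver_tip','driver_handle']:
        r=models.mark_of(q,p); print(n,q,[(np.round(x['location'],4).tolist(),round(x['confidence'],2)) for x in r[:2]])
L=np.array([[0,0],[-60,35],[-55.5,-75],[-55.5,0]])/1000
M=np.array([[.6477,-.2108],[.6012,-.1597],[.5787,-.2642],[.597,-.195]])
f=lambda v:((R.from_euler('z',v[2]).as_matrix()[:2,:2]@L.T).T+v[:2]-M).ravel()
r=least_squares(f,[.65,-.21,-.24]); print('fit',r.x,np.degrees(r.x[2])); print(f(r.x).reshape(-1,2).round(4)+M)
p=W['wrist']; m=models.silhouettes('driver_tip',p); v,u=np.nonzero(m[0]['region'])
P=onplane(p,np.c_[u,v],.034,s)[:,:2]; k=P[:,0]>.50; Q=P[k]; c=Q.mean(0); w=np.linalg.svd(Q-c,full_matrices=0)[2][0]; print('shaft',c,k.sum(),np.degrees(np.arctan2(w[1],w[0])),P.max(0))
out=[]
for n in ['side','top']:
    p=W[n]; g=cv2.projectPoints(np.array([[.590,-.157,.036]]),np.array(p['rvec'],float),np.array(p['tvec'],float),p['mtx'],np.array(p['dist_coeffs'],float))[0].ravel(); u0,v0=(g-[25,30]).astype(int); print(n,u0,v0)
    out.append(cv2.resize(p['image'][v0:v0+60,u0:u0+50],None,fx=8,fy=8,interpolation=cv2.INTER_CUBIC))
cv2.imwrite('pics/c3.png',cv2.cvtColor(np.hstack(out),cv2.COLOR_RGB2BGR))
```

```text
{'time_s': 8.95, 'eef_pos': [0.4184, -0.1143, 0.0489], 'orientation': [0.9926, -0.1216, -0.0023, -0.0002], 'contact_force': [-0.4019, 0.8073, -0.512], 'finger_gap': 0.0205, 'grasp_force': 58.9948, 'qpos': [0.2673, 0.5604, -0.125, 2.1969, 0.1715, 0.3977, -1.8121]}
wrist hole []
wrist driver_tip []
wrist driver_handle [([0.4323, -0.1162, 0.0316], 0.86)]
side hole [([0.6027, -0.1624, 0.0371], 0.7)]
side driver_tip [([0.5806, -0.1484, 0.0329], 0.53)]
side driver_handle [([0.4408, -0.116, 0.0367], 0.77)]
top hole [([0.6002, -0.1581, 0.037], 0.63)]
top driver_tip [([0.5768, -0.1545, 0.0351], 0.39)]
top driver_handle []
fit [ 0.65001803 -0.20920209 -0.27027423] -15.485572878967053
[[ 0.65   -0.2092]
 [ 0.6015 -0.1595]
 [ 0.5765 -0.2667]
 [ 0.5965 -0.1944]]
shaft [ 0.51993323 -0.13790428] 1242 167.31678618878698 [ 0.5381308 -0.0975386]
side 257 175
top 305 181
```

View pics/c3.png

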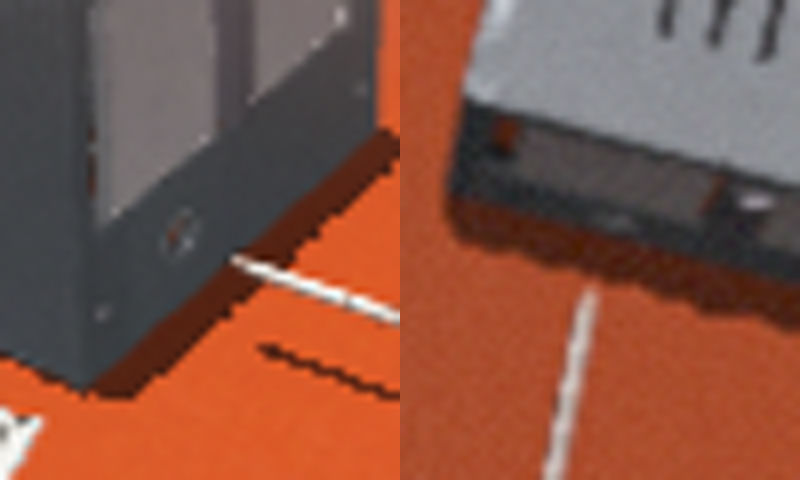

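In the crops the hole is at side (279.2,204.2) and top (333.1,208.8). The tip is at side (286.4,207.5) and top (329,217.6). I'll triangulate both.

Run:
```python
from h import *
a,b=snap('side'),snap('top')
h,e=meet(ray(a,[[279.25,204.3]]),ray(b,[[333.1,208.8]])); t,g=meet(ray(a,[[286.2,207.6]]),ray(b,[[329.0,217.6]]))
print('hole',h,e,'tip',t,g)
s=st(); y=-np.radians(14.0); 
for yd in (-14,-15.5):
    y=np.radians(yd); X=np.array([np.cos(y),np.sin(y),0]);Y=np.array([-np.sin(y),np.cos(y),0]); print(yd,(h-t)@X,(h-t)@Y,(h-t)[2])
print(h-s['eef_pos'],t-s['eef_pos'],np.degrees(np.arctan2(*(t-s['eef_pos'])[[1,0]])))
# roof front edge direction, top crop (465,100)-(800,190)
P=onplane(b,[[305+65/8,181+100/8],[305+400/8,181+190/8]],.172); d=P[0]-P[1]; print('roof edge yaw',np.degrees(np.arctan2(-d[0],d[1])))
p=snap('side')
m=models.silhouettes('driver_handle',p)
print('wrist yaw',np.degrees(2*np.arctan2(s['orientation'][1],s['orientation'][0])))
```

```text
hole [ 0.59956082 -0.16464269  0.03345713] 0.0038232148149629215 tip [ 0.57503195 -0.15275084  0.03614292] 0.0030589221231639313
{'time_s': 9.7, 'eef_pos': [0.4202, -0.1149, 0.0508], 'orientation': [0.9926, -0.1218, 0.0, 0.0], 'contact_force': [-0.4291, 0.3742, 0.3057], 'finger_gap': 0.021, 'grasp_force': 58.9934, 'qpos': [0.2679, 0.5564, -0.1255, 2.1958, 0.1714, 0.3982, -1.812]}
-14 0.026677153244562046 -0.005604541133616335 -0.0026857878342183006
-15.5 0.026814721433965925 -0.004904294135862274 -0.0026857878342183006
[ 0.17938856 -0.04978501 -0.0173646 ] [ 0.1548597  -0.03789316 -0.01467881] -13.749731594726951
roof edge yaw -16.472227476991442
wrist yaw -13.993827536604176
```

{"name": "jog_arm", "arguments": {
  "hand": [255,255,255,255],
  "delta_pos": [
    [0,-0.08,0.07],
    [0.3,0,0],
    [0.2,0,0],
    [0,0,0]
  ],
  "spin": [0.43,0,0,0]
}}

```text
time_s: 10.2
eef_pos: [0.4368, -0.1173, 0.0489]
orientation: [0.99, -0.144, 0.001, 0.0]
contact_force: [-0.3, -0.4, -1.0]
finger_gap: 0.021
grasp_force: 59.0
```

Run:
```python
from h import *
s=st(); W={n:snap(n) for n in ['side','top']}
out=[]
for n,(u0,v0) in {'side':(262,185),'top':(315,190)}.items():
    out.append(cv2.resize(W[n]['image'][v0:v0+40,u0:u0+33],None,fx=12,fy=12,interpolation=cv2.INTER_CUBIC))
cv2.imwrite('pics/c4.png',cv2.cvtColor(np.hstack(out),cv2.COLOR_RGB2BGR))
```

```text
{'time_s': 10.2, 'eef_pos': [0.4368, -0.1173, 0.0489], 'orientation': [0.9896, -0.1439, 0.001, 0.0], 'contact_force': [-0.2823, -0.4468, -0.9915], 'finger_gap': 0.021, 'grasp_force': 59.0366, 'qpos': [0.2574, 0.5754, -0.1148, 2.1577, 0.1556, 0.414, -1.8411]}
```

View pics/c4.png

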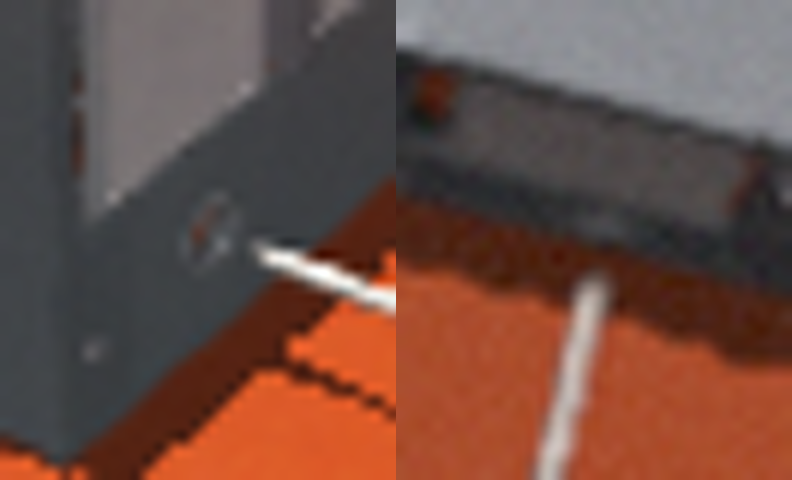

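Tip and shaft line now aim at the hole: in the side crop the line passes (208,228) against the hole centre at (208,232), and in the top crop about (603,222) against (605,222). I'm inserting.

{"name": "jog_arm", "arguments": {
  "hand": [255,255,255,255,255,255],
  "delta_pos": [
    [0.2,0,0],
    [0.2,0,0],
    [0.2,0,0],
    [0.2,0,0],
    [0.2,0,0],
    [0,0,0]
  ],
  "spin": [0,0,0,0,0,0]
}}

```text
time_s: 10.9
eef_pos: [0.4651, -0.1256, 0.0488]
orientation: [0.99, -0.144, 0.001, 0.0]
contact_force: [0.3, 0.1, -1.7]
finger_gap: 0.0209
grasp_force: 59.0
```

{"name": "jog_arm", "arguments": {
  "hand": [255,255,255,255,255],
  "delta_pos": [
    [0.15,0,0],
    [0.15,0,0],
    [0.15,0,0],
    [0,0,0],
    [0,0,0]
  ],
  "spin": [0,0,0,0,0]
}}

```text
time_s: 11.4
eef_pos: [0.475, -0.1287, 0.048]
orientation: [0.99, -0.144, -0.002, -0.0]
contact_force: [-4.9, 1.9, 0.5]
finger_gap: 0.0209
grasp_force: 59.1
```

Run:
```python
from h import *
s=st(); W={n:snap(n) for n in ['side','top']}
out=[]
for n,(u0,v0) in {'side':(225,125),'top':(300,140)}.items():
    for q in ['fold']: print(n,[(np.round(x['location'],4).tolist(),round(x['confidence'],2)) for x in models.mark_of(q,W[n])[:2]])
    out.append(cv2.resize(W[n]['image'][v0:v0+100,u0:u0+100],None,fx=4,fy=4,interpolation=cv2.INTER_CUBIC))
cv2.imwrite('pics/c5.png',cv2.cvtColor(np.hstack(out),cv2.COLOR_RGB2BGR))
```

```text
{'time_s': 11.4, 'eef_pos': [0.475, -0.1287, 0.048], 'orientation': [0.9896, -0.144, -0.0021, -0.0001], 'contact_force': [-4.8702, 1.8898, 0.5431], 'finger_gap': 0.0209, 'grasp_force': 59.1069, 'qpos': [0.2689, 0.6185, -0.1195, 2.0553, 0.15, 0.4799, -1.8219]}
side [([0.5933, -0.1948, 0.11], 0.91)]
top [([0.5948, -0.1953, 0.1061], 0.63)]
```

View pics/c5.png

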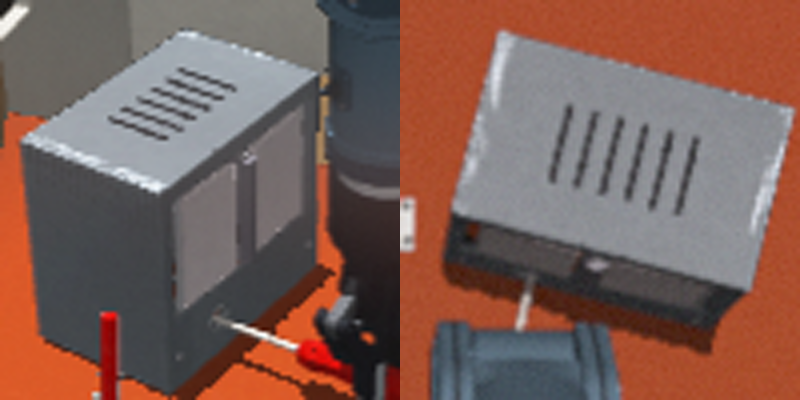

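The shaft is in the hole at (215,315) in the left crop and the door is still shut. The 5 N reading means it is on the plate, so I push a bit further.

{"name": "jog_arm", "arguments": {
  "hand": [255,255,255,255,255],
  "delta_pos": [
    [0.15,0,0],
    [0.15,0,0],
    [0,0,0],
    [0,0,0],
    [0,0,0]
  ],
  "spin": [0,0,0,0,0]
}}

```text
time_s: 12.1
eef_pos: [0.4821, -0.1304, 0.0477]
orientation: [0.99, -0.143, -0.004, -0.0]
contact_force: [-7.7, 3.1, 0.4]
finger_gap: 0.0208
grasp_force: 59.7
```

Run:
```python
from h import *
s=st(); W={n:snap(n,n+'6.png') for n in ['side','top']}
for n in W:
    for q in ['fold']: print(n,[(np.round(x['location'],4).tolist(),round(x['confidence'],2)) for x in models.mark_of(q,W[n])[:2]])
```

```text
{'time_s': 12.1, 'eef_pos': [0.4821, -0.1304, 0.0477], 'orientation': [0.9896, -0.1435, -0.0035, -0.0003], 'contact_force': [-7.7027, 3.1273, 0.4091], 'finger_gap': 0.0208, 'grasp_force': 59.659, 'qpos': [0.2706, 0.6278, -0.1208, 2.0345, 0.1487, 0.4945, -1.8178]}
side [([0.5526, -0.1954, 0.1094], 0.84)]
top [([0.5501, -0.1951, 0.109], 0.77)]
```

The door sprang ajar: fold is at about (0.551,-0.195). I withdraw and carry the driver back to its original spot.

{"name": "jog_arm", "arguments": {
  "hand": [255,255,255,255,255,255,255,255],
  "delta_pos": [
    [-0.5,0,0],
    [-0.5,0,0],
    [-0.7,0,0],
    [-0.7,0,0],
    [0,0,0],
    [0,0,-0.8],
    [0,0,-0.8],
    [0,0,0]
  ],
  "spin": [0,0,0,0,0,0,0,0]
}}

```text
time_s: 13.1
eef_pos: [0.42, -0.112, 0.0993]
orientation: [0.99, -0.144, 0.004, 0.0]
contact_force: [1.1, 0.2, -0.5]
finger_gap: 0.0211
grasp_force: 59.0
```

{"name": "jog_arm", "arguments": {
  "hand": [255,255,255,255,255,255,255,255,255],
  "delta_pos": [
    [-0.14,-0.85,0],
    [-0.14,-0.85,0],
    [-0.14,-0.85,0],
    [-0.14,-0.85,0],
    [-0.14,-0.85,0],
    [-0.14,-0.85,0],
    [-0.14,-0.85,0],
    [-0.14,-0.85,0],
    [0,0,0]
  ],
  "spin": [0,0,0,0,0,0,0,0,0]
}}

```text
time_s: 14.0
eef_pos: [0.444, 0.0983, 0.0966]
orientation: [0.99, -0.141, 0.001, -0.002]
contact_force: [-0.3, -0.0, -0.2]
finger_gap: 0.0211
grasp_force: 59.0
```

{"name": "jog_arm", "arguments": {
  "hand": [255,255,255,255,255,255,255],
  "delta_pos": [
    [0,0,0],
    [0,0,0],
    [0,0,0],
    [0,0,0],
    [0,0,0],
    [0,0,0],
    [0,0,0]
  ],
  "spin": [-0.83,-0.83,-0.83,-0.83,-0.83,-0.83,0]
}}

```text
time_s: 14.7
eef_pos: [0.443, 0.0933, 0.0964]
orientation: [0.993, 0.116, 0.0, -0.0]
contact_force: [-0.9, 0.2, -0.7]
finger_gap: 0.021
grasp_force: 59.0
```

{"name": "jog_arm", "arguments": {
  "hand": [255,255,255,255,255,170,120,60,0,0,0],
  "delta_pos": [
    [0,0,0.8],
    [0,0,0.8],
    [0,0,0.5],
    [0,0,0.22],
    [0,0,0],
    [0,0,0],
    [0,0,0],
    [0,0,0],
    [0,0,0],
    [0,0,0],
    [0,0,0]
  ],
  "spin": [0,0,0,0,0,0,0,0,0,0,0]
}}

```text
time_s: 15.8
eef_pos: [0.4424, 0.0939, 0.0272]
orientation: [0.993, 0.116, 0.0, 0.0]
contact_force: [-0.0, -0.1, 0.1]
finger_gap: 0.0853
grasp_force: 0.0
```

{"name": "jog_arm", "arguments": {
  "hand": [0,0,0,0,0,0,0,255,255,255],
  "delta_pos": [
    [0,0,0],
    [0,0,-0.3],
    [0,0,-0.8],
    [0,0,-1],
    [0,0,-1],
    [0,0,-1],
    [0,0,-1],
    [0,0,-1],
    [0,0,0],
    [0,0,0]
  ],
  "spin": [0,0,0,0,0,0,0,0,0,0]
}}

```text
time_s: 16.8
eef_pos: [0.4426, 0.0938, 0.2108]
orientation: [0.993, 0.116, 0.001, 0.0]
contact_force: [-0.4, 0.3, 0.0]
finger_gap: 0.0442
grasp_force: 0.0
```

Run:
```python
from h import *
s=st(); W={n:snap(n,n+'7.png') for n in ['side','top']}
for n in W:
    for q in ['fold','door_pivot','hole','driver_handle','driver_tip']: print(n,q,[(np.round(x['location'],4).tolist(),round(x['confidence'],2)) for x in models.mark_of(q,W[n])[:2]])
```

```text
{'time_s': 16.8, 'eef_pos': [0.4426, 0.0938, 0.2108], 'orientation': [0.9933, 0.1158, 0.0008, 0.0001], 'contact_force': [-0.3574, 0.2564, 0.0304], 'finger_gap': 0.0442, 'grasp_force': 0.0, 'qpos': [-0.0002, 0.2842, -0.3574, 2.0653, 0.1363, 0.8122, -1.777]}
side fold [([0.551, -0.1983, 0.1096], 0.86)]
side door_pivot [([0.5826, -0.2669, 0.1107], 0.57), ([0.6447, -0.2066, -0.0009], 0.2)]
side hole [([0.6002, -0.1611, 0.0321], 0.64)]
side driver_handle [([0.5794, -0.2688, 0.109], 0.67), ([0.4595, 0.0994, 0.0098], 0.64)]
side driver_tip [([0.599, 0.1328, 0.0089], 0.72)]
top fold [([0.5497, -0.1963, 0.1058], 0.62)]
top door_pivot [([0.5771, -0.2686, 0.1051], 0.93)]
top hole [([0.602, -0.1589, 0.0357], 0.87)]
top driver_handle []
top driver_tip [([0.5998, 0.1308, 0.0096], 0.49), ([0.6861, 0.2583, 0.0038], 0.29)]
```

View pics/top7.png

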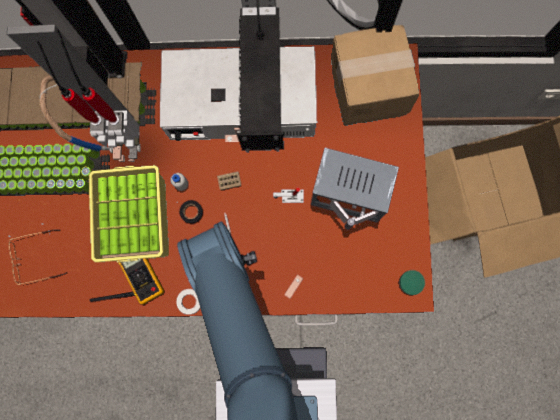

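The driver is lying near its old place (tip by (227,215), heights about 10 mm), and the door stands ajar with its fold at (351,218). Next I bring the closed fingers to the +y side of the roller.

{"name": "jog_arm", "arguments": {
  "hand": [255,255,255,255,255,255],
  "delta_pos": [
    [0,0,0],
    [0,0,0],
    [0,0,0],
    [0,0,0],
    [0,0,0],
    [0,0,0]
  ],
  "spin": [0.8,0.8,0.8,0.8,0.8,0.8]
}}

```text
time_s: 18.0
eef_pos: [0.4424, 0.0939, 0.2101]
orientation: [0.991, -0.136, 0.0, 0.0]
contact_force: [-0.7, 0.5, 0.8]
finger_gap: -0.0003
grasp_force: 0.0
```

{"name": "jog_arm", "arguments": {
  "hand": [255,255,255,255,255,255,255,255,255],
  "delta_pos": [
    [0.72,0.86,0],
    [0.72,0.86,0],
    [0.72,0.86,0],
    [0.72,0.86,0],
    [0.72,0.86,0],
    [0.72,0.86,0],
    [0.72,0.86,0],
    [0.72,0.86,0],
    [0,0,0]
  ],
  "spin": [0,0,0,0,0,0,0,0,0]
}}

```text
time_s: 18.9
eef_pos: [0.5547, -0.1567, 0.21]
orientation: [0.99, -0.138, 0.001, 0.001]
contact_force: [0.3, -0.7, 0.3]
finger_gap: 0.0003
grasp_force: 0.0
```

{"name": "jog_arm", "arguments": {
  "hand": [255,255,255,255,255],
  "delta_pos": [
    [-0.1,0,0.6],
    [0,0,0.7],
    [0,0,0.7],
    [0,0,0.5],
    [0,0,0]
  ],
  "spin": [0,0,0,0,0]
}}

```text
time_s: 19.4
eef_pos: [0.5493, -0.1495, 0.1331]
orientation: [0.991, -0.134, -0.002, -0.0]
contact_force: [0.9, -0.6, 0.2]
finger_gap: 0.0001
grasp_force: 0.0
```

Run:
```python
from h import *
s=st(); p=snap('side'); q=snap('wrist')
cv2.imwrite('pics/c8.png',cv2.cvtColor(np.hstack([cv2.resize(p['image'][100:240,210:345],(405,420)),cv2.resize(q['image'],(395,420))]),cv2.COLOR_RGB2BGR))
```

```text
{'time_s': 19.4, 'eef_pos': [0.5493, -0.1495, 0.1331], 'orientation': [0.9909, -0.1344, -0.0021, -0.0003], 'contact_force': [0.9017, -0.6404, 0.1814], 'finger_gap': 0.0001, 'grasp_force': 0.0, 'qpos': [0.2875, 0.5644, -0.1332, 1.8348, 0.1035, 0.7533, -1.7417]}
```

View pics/c8.png

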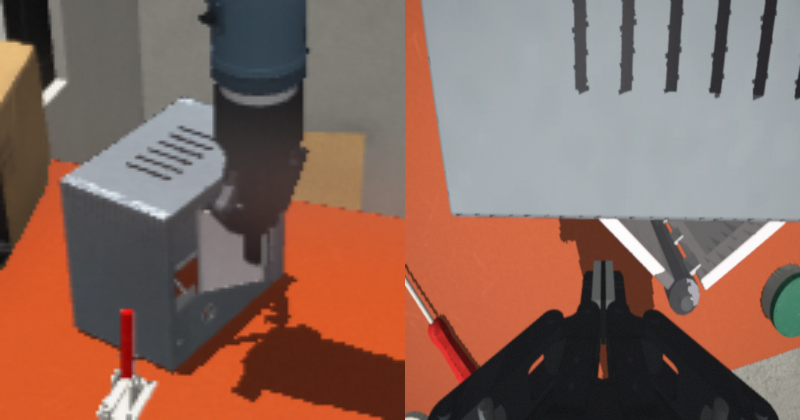

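In the wrist view the roller is at (684,293), to the right of the fingertips at (603,270), with nothing between them. I push along the fold's arc.

{"name": "jog_arm", "arguments": {
  "hand": [255,255,255,255,255,255,255],
  "delta_pos": [
    [0.27,0.3,0],
    [0,0.3,0],
    [-0.15,0.2,0],
    [-0.2,0.2,0],
    [-0.18,0.2,0],
    [-0.14,0.2,0],
    [0,0,0]
  ],
  "spin": [0,0,0,0,0,0,0]
}}

```text
time_s: 20.2
eef_pos: [0.5267, -0.189, 0.135]
orientation: [0.991, -0.136, -0.001, 0.0]
contact_force: [0.4, 0.1, -0.2]
finger_gap: -0.0
grasp_force: 0.0
```

Run:
```python
from h import *
s=st()
X=np.array([.9636,-.2672]);Y=np.array([.2672,.9636]);pv=np.array([.578,-.267]);e=s['eef_pos'][:2]-pv;print('tcp rel pivot',e@X,e@Y)
for n in ['side','wrist']:
    p=snap(n)
    for r in models.mark_of('fold',p)[:1]:
        d=np.array(r['location'])[:2]-pv; print(n,r['location'],r['confidence'],d@X,d@Y,np.arctan2(-(d@X),d@Y))
```

```text
{'time_s': 20.2, 'eef_pos': [0.5267, -0.189, 0.135], 'orientation': [0.9908, -0.1356, -0.0005, 0.0005], 'contact_force': [0.3515, 0.07, -0.232], 'finger_gap': -0.0, 'grasp_force': 0.0, 'qpos': [0.363, 0.5463, -0.1303, 1.8622, 0.1019, 0.7404, -1.6667]}
tcp rel pivot -0.07025086838864646 0.061491054229549286
side [0.5275, -0.2127, 0.1085] 0.67 -0.06317075999999999 0.03882988000000002 1.0196516905114898
wrist [0.5242, -0.2124, 0.1072] 0.81 -0.06643079999999996 0.03823720000000002 1.0485154144040132
```

{"name": "jog_arm", "arguments": {
  "hand": [255,255,255,255,255,255],
  "delta_pos": [
    [-0.12,0.2,0],
    [-0.08,0.2,0],
    [-0.05,0.18,0],
    [-0.03,0.12,0],
    [0,0,0],
    [0,0,0]
  ],
  "spin": [0,0,0,0,0,0]
}}

```text
time_s: 21.0
eef_pos: [0.5143, -0.206, 0.135]
orientation: [0.991, -0.135, -0.0, 0.0]
contact_force: [-0.7, 1.3, -0.2]
finger_gap: -0.0
grasp_force: 0.0
```

```bash
cat > f.py <<'E'
from h import *
s=st()
X=np.array([.9636,-.2672]);Y=np.array([.2672,.9636]);pv=np.array([.578,-.267]);e=s['eef_pos'][:2]-pv;print('tcp rel pivot',e@X,e@Y)
for n in ['side','wrist','top']:
    p=snap(n,n+'9.png')
    for r in models.mark_of('fold',p)[:1]:
        d=np.array(r['location'])[:2]-pv; print(n,r['location'],r['confidence'],d@X,d@Y,np.arctan2(-(d@X),d@Y))
E
python3 f.py
```

```text
{'time_s': 21.0, 'eef_pos': [0.5143, -0.206, 0.135], 'orientation': [0.9908, -0.135, -0.0001, 0.0002], 'contact_force': [-0.7126, 1.2903, -0.1783], 'finger_gap': -0.0, 'grasp_force': 0.0, 'qpos': [0.3998, 0.5382, -0.1304, 1.8774, 0.1003, 0.7324, -1.6286]}
tcp rel pivot -0.07771538389964808 0.041733361274324574
side [0.5113, -0.2288, 0.1121] 0.96 -0.07447915999999999 0.018987280000000016 1.321179193251756
wrist [0.5113, -0.2302, 0.1079] 0.8 -0.07410507999999999 0.017638240000000027 1.3371275561409812
```

{"name": "jog_arm", "arguments": {
  "hand": [255,255,255,255,255],
  "delta_pos": [
    [0,0.08,0],
    [0,0.06,0],
    [0,0,0],
    [0,0,0],
    [0,0,0]
  ],
  "spin": [0,0,0,0,0]
}}

```text
time_s: 21.8
eef_pos: [0.5136, -0.209, 0.1351]
orientation: [0.991, -0.134, 0.0, -0.0]
contact_force: [0.5, 3.9, 1.0]
finger_gap: -0.0001
grasp_force: 2.2
```

The force is rising, so the door is close to or at its stop. I retreat in +y, lift clear and check.

{"name": "jog_arm", "arguments": {
  "hand": [255,255,255,255,255,255,255,255,255,255],
  "delta_pos": [
    [0,-0.5,0],
    [-0.2,-0.7,0],
    [-0.2,-0.7,0],
    [0,0,-0.8],
    [0,0,-0.9],
    [0,-0.9,-0.9],
    [0,-0.9,0],
    [0,-0.9,0],
    [0,-0.9,0],
    [0,0,0]
  ],
  "spin": [0,0,0,0,0,0,0,0,0,0]
}}

```text
time_s: 22.8
eef_pos: [0.5467, -0.0424, 0.2133]
orientation: [0.991, -0.132, 0.0, -0.001]
contact_force: [0.4, 0.6, 0.0]
finger_gap: 0.0001
grasp_force: 0.0
```

```bash
python3 f.py
python3 - <<'E'
from h import *
for n in ['side','top']:
    p=snap(n)
    for q in ['driver_handle','driver_tip','tape_black','flux_bottle']: print(n,q,[(np.round(x['location'],4).tolist(),round(x['confidence'],2)) for x in models.mark_of(q,p)[:2]])
E
```

```text
{'time_s': 22.8, 'eef_pos': [0.5467, -0.0424, 0.2133], 'orientation': [0.9913, -0.1318, 0.0004, -0.0009], 'contact_force': [0.3751, 0.647, 0.0251], 'finger_gap': 0.0001, 'grasp_force': 0.0, 'qpos': [0.1391, 0.4202, -0.1819, 1.8396, 0.093, 0.8889, -1.921]}
tcp rel pivot -0.09019820507600552 0.20801093592930597
side [0.5097, -0.2302, 0.1122] 0.92 -0.07564683999999992 0.017210720000000047 1.3470902543372694
wrist [0.5112, -0.2344, 0.104] 0.92 -0.07307919999999998 0.013564400000000025 1.3872725667079973
top [0.5109, -0.2321, 0.1084] 0.8 -0.07398283999999995 0.015700520000000034 1.3616803817839698
side driver_handle [([0.4594, 0.0964, 0.0138], 0.78)]
side driver_tip [([0.6026, 0.1333, 0.0068], 0.59)]
side tape_black [([0.6037, 0.2252, -0.0074], 0.48)]
side flux_bottle []
top driver_handle [([0.4633, 0.0975, 0.0107], 0.7)]
top driver_tip [([0.6021, 0.1308, 0.0077], 0.71)]
top tape_black [([0.6042, 0.226, -0.0011], 0.61)]
top flux_bottle [([0.6891, 0.255, -0.0001], 0.72), ([0.5799, -0.2612, 0.1087], 0.51)]
```

View pics/side9.png

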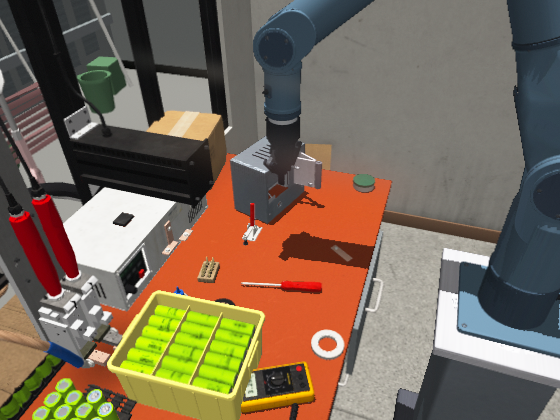

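The door is folded back (leaf at (318,170), about 1.35 rad). The driver lies on the bench at (282,286), and the arm is clear. I'm handing in.

```bash
python3 -c "
from h import *
print(robot.close_job())"
```

```text
the job is handed in; nothing more can be done
None
```

The job is handed in: the latch tripped, both door leaves are folded fully back (about 1.35 rad by camera), the screwdriver lies on the bench well clear of the cupboard, and the bottle and tape were not disturbed; the hand-in returned no verdict.

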